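# Check the comb's teeth over the light pad

## Robot

A 6-joint arm with a two-finger parallel gripper is mounted at the origin on the work surface. World frame = base frame: x ahead of the robot, y to its left, z up, the work surface at z = 0. Lengths are in m, angles in rad, forces in N, time in s.
With the tool pointing down it reaches from about 0.375 to 0.9 m from the base axis. Payload 3.1 kg.
Tool frame: the origin (TCP) lies between the finger pads; the fingertips stand 22 mm ahead of it and the grasp point (between the pads) lies 3 mm ahead of it; z points along the fingers, y is the line along which they close (so a half turn about z gives the same grasp; the last joint's range is limited). The gripper opens to 87 mm and grips with 3 to 60 N. Pads are 19 mm wide; open, the fingers measure 117 mm over their backs; the gripper's body (75 mm by 190 mm) begins 51 mm behind the grasp point.
Start: joints at [0.935, 0.527, 1.433, -0, 1.181, -0.178], TCP at [0.276, 0.561, 0.245] pointing down, gripper open.
Joint ranges: [-3.08, 3.08], [-0.75, 2.2], [0.22, 2.44], [-1.43, 4.57], [0, 2.65], [-2.85, 2.85]. Speed limits (rad/s): [2.79, 2.79, 3.14, 3.14, 3.14, 3.14].

## Interface

Orientations are given as a unit quaternion [x, y, z, w].
In Python, from rig import robot gives the robot as it stands.
- The arm moves only by the tool move_arm, never from a script. Its argument "series" is text: rows parted by semicolons, each of 6 numbers parted by spaces: the shift along the tool's x, y, z in mm, then the turn, a rotation vector about the tool's x, y, z in degrees. In form: dx dy dz ax ay az; .... A call has 1 to 8 rows; each row is the pose to reach, as a shift and turn from the pose commanded when the call began, along the tool's axes at that moment; what a row does not reach only later rows make up. A row lasts 1/12 s, in which the tool goes at most 41.7 mm and 7.16 degrees, less where a joint would pass 70% of its speed; a pose out of reach is approached as far as the arm can. A call with a gripper value outside its range is refused whole. "jaw" is the opening, from 0 (shut) to 1 (fully open), set as the call begins (left out, the last holds). The fingers move at their own pace and stop on an object; "newtons" is the grip in N (left out, the last holds). Time passes only in rows, so rows that repeat a pose let the fingers close. It gives the time, the measured TCP pose, the force, the opening and the grip force at its end, in the units of the state.
- robot.get_obs(): the state, without advancing time (a new reading comes with each control period).
- robot.camera(name): name is "scene" or "side" or "wrist"; returns a dict with "img" (400x640x3 uint8, red, green, blue), "mtx" (3x3 intrinsics, pixels), "world_to_cam" (4x4, takes a point from world to camera coordinates). Camera axes: x right, y down, z forward; pixel columns grow to the right and rows downward; lengths in m; the calibration is good to about 2 mm. The wrist camera is an equidistant fisheye: a pixel r from the principal point sees the ray r / f radians off the axis. A picture is of the moment at which its call begins. There is no depth.
- robot.hand_in(): hands the job in; it is judged then, once.
Trained networks look in a picture, given as the dict that the camera call returned (one of the last four; its "shot" number tells which), for a name from the list of things; names that differ only in an ending like _2 or _b are one class to them, and where a whole thing is asked for, a point or a joint stands for the part that bears it (a point fixed in the world has none). Each returns a list of dicts, best first, with "p" (0 to 1); they miss things now and then, are a little off and sometimes report something else, mostly with a low value. They report only what shows in the picture. A call takes as long as a camera call. They do not tell look-alikes from the thing itself.
- robot.search_frame(picture, thing): "xyz" ([x, y, z] in m, in world coordinates, good to about 4 mm: the middle of the surface that is visible of it).
- robot.tip_of(picture, thing): "xyz" ([x, y, z] in m, in world coordinates, good to about 4 mm: a listed point, or the origin of a listed thing).
The state is a dict: "time": time; "q": joint angles; "joint_velocities": joint speeds; "joint_torque": joint torques, N m; "position": TCP position; "tool_rot": TCP orientation; "ft_force": force on the tool from outside, world axes, zero at the start; "moment": the same for the moment, N m; "grip_width": finger opening in m; "grip_force": force on a finger pad.
Only numpy, scipy, OpenCV 4.12 (cv2) and the standard library are available. Lean on these libraries where they do the work, as an engineer would, in place of code of your own. Each camera call takes 0.05 s, during which the arm holds its last target. There are 200 camera calls.

## Task

Two combs stand in the notches of the blue gel casting tank. Take the one with the tall grip: draw it straight up, keeping it upright until its teeth are clear of the tank's side frames, then carry it over the middle of the light pad and tip it over about halfway between upright and lying flat (45 degrees, to any side) so that its teeth can be checked. Finish while still holding it there in the gripper, still, with its centre more than 20 cm above the bench; leave the low comb seated and do not disturb the other things.

Things in the scene. Friction and masses are not known exactly. Their poses are not given: they have to be found in the camera images.
- tall_comb_center (a point): centre (half-way up) of the comb to take: black plastic, 86 mm high, about 50 g, loose. Along its own z (up when seated): 5 wide teeth 4 mm thick from -43 to -25 mm; bar 4 (x) x 128 (y) mm to -9 mm, its ends resting in the notches; grip block 12 (x) x 40 (y) mm from -9 to its top at +43 mm. Seated, the centre is 87 mm above the bench. It may stand in either notch pair and pulls straight up
- low_comb_center (a point): centre of the other comb, half-way up it: black too, same 4 mm thickness and 128 mm bar, but 9 narrow teeth and a low grip block; 52 mm high overall, its top 96 mm above the bench when seated. Must stay seated
- tank: gel casting tank, fixed, left or right on the bench; blue base 240 (x) x 150 (y) x 35 mm, origin at the middle of its underside. Two side frames 12 mm thick run along x at y = -61 and +61 mm, 77 mm above the bench, with notches 6 mm wide, 15 mm deep, open at the top, at x = -35 and +35 mm; in each pair a comb spans the clear tray along the tank's y
- pad_top (a point): middle of the top face of the light pad, a flat grey-framed white panel 130 (x) x 180 (y) mm, 15 mm high, fixed to the bench; on the other side of the bench from the tank
- tip_box: blue box of yellow pipette tips, 85 x 120 mm, 69 mm high, loose; origin at the middle of its underside; leave alone
- tube_rack: low green tube rack with white caps, 190 x 70 mm, 33 mm high, loose; origin at the middle of its underside; leave alone
- bottle: small amber bottle, 56 mm across, 110 mm high, loose; origin at the middle of its underside; leave alone
Mind the look-alikes: they are no part of the job. Leave any pink look-alike of the part that bears tall_comb_center alone.

How it is judged:
On the way:
1. the tall comb is drawn up, still upright, until its teeth are clear of the side frames (z of tall_comb_center in the frame of tank above 0.12 m and angle between tall_comb_center's own z axis and vertical below 0.3 rad and contact force between the fingers and tall_comb above 0.3 N), for 0.05 s.
At the end, for the whole second after the job is handed in: The tall comb is held still by the gripper alone, its centre over 0.20 m above the bench and within 50 mm (level) of the pad's middle, its z axis 0.56 to 1.02 rad from vertical; the low comb is still seated (moved under 10 mm), the other things moved under 20 mm (height (world z) of tall_comb_center above 0.2 m and horizontal distance between tall_comb_center and pad_top below 0.05 m and angle between tall_comb_center's own z axis and vertical between 0.56 and 1.02 rad and contact force between the fingers and tall_comb above 0.3 N and linear speed of tall_comb below 0.03 m/s and contact force between tall_comb and tank below 0.05 N and contact force between tall_comb and pad below 0.05 N and contact force between tall_comb and low_comb below 0.05 N and z of low_comb_center in the frame of tank below 0.074 m and angle between low_comb_center's own z axis and vertical below 0.25 rad and distance of low_comb_center from where it was at the start of the episode below 0.01 m and distance of each of tip_box, tube_rack, bottle from where it was at the start of the episode below 0.02 m); the arm keeps its last pose, push and grip.
It fails at once if the low comb is pulled from its notches or shifted (distance of low_comb_center from where it was at the start of the episode above 0.012 m).
It fails at once if the tip box is disturbed (distance of tip_box from where it was at the start of the episode above 0.025 m).
It fails at once if the tube rack is disturbed (distance of tube_rack from where it was at the start of the episode above 0.025 m).
It fails at once if the bottle is disturbed (distance of bottle from where it was at the start of the episode above 0.025 m).
It also fails if it takes over 35 s, if anything falls off the work surface, if the arm or the gripper's body presses on something with over 40 N, if the wrist force passes 120 N, or if a joint passes its speed limit or range.

## Working session

There is one attempt and no reset: what is moved stays moved. The work goes in short steps, Python scripts to look and compute and a tool call to move; the robot and the scene stay as the last step left them, time stands still between calls to the robot, and variables do not carry over. Pictures are saved under pics/ and viewed, at most 10 in all, crops included, and the job is handed in when it is done.

Besides the shell and the picture viewer there is one more tool, called after ">>>" by a JSON object that holds its "fn" and its "kwargs". move_arm: Moves the arm, as the interface text tells. Its arguments: {"type":"object","properties":{"series":{"type":"string"},"jaw":{"type":"number"},"newtons":{"type":"number"}},"required":["series"]}

```bash
mkdir -p pics
python3 - <<'E'
from rig import robot
import cv2,numpy as np
o=robot.get_obs();print(o['time'],o['position'],o['tool_rot'],o['grip_width'])
ims=[]
for c in ['scene','side']:
    p=robot.camera(c)
    cv2.imwrite(f'pics/{c}0.png',p['img'][:,:,::-1])
    for t in ['tall_comb_center','low_comb_center','tank','pad_top','tip_box','tube_rack','bottle']:
        for r in robot.tip_of(p,t)[:3]: 
            x=np.array(r['xyz']);h=p['world_to_cam']@np.r_[x,1];u=p['mtx']@h[:3];print(c,t,round(r['p'],2),x.round(3),(u[:2]/u[2]).round())
E
```

```text
0.0 [0.27524561 0.56037605 0.24358144] [ 2.26414726e-01  9.74030404e-01 -9.83675866e-04 -4.20301670e-04] 0.08707671692934756
scene tall_comb_center 0.84 [0.593 0.143 0.094] [363. 198.]
scene tall_comb_center 0.67 [ 0.345 -0.004  0.041] [298. 167.]
scene tall_comb_center 0.63 [0.435 0.34  0.044] [414. 173.]
scene low_comb_center 0.59 [0.52  0.145 0.068] [357. 189.]
scene tank 0.83 [ 0.558  0.149 -0.001] [360. 217.]
scene pad_top 0.68 [ 0.536 -0.195  0.015] [237. 220.]
scene tip_box 0.66 [ 0.786 -0.029  0.001] [308. 287.]
scene tube_rack 0.91 [0.641 0.438 0.002] [471. 225.]
scene bottle 0.56 [ 0.576 -0.405  0.007] [158. 240.]
side tall_comb_center 0.9 [ 0.341 -0.003  0.039] [249. 218.]
side tall_comb_center 0.59 [0.432 0.338 0.047] [272. 162.]
side tall_comb_center 0.56 [0.591 0.141 0.087] [317. 176.]
side low_comb_center 0.37 [0.512 0.146 0.069] [295. 182.]
side tank 0.67 [0.518 0.146 0.068] [297. 182.]
side tank 0.58 [ 0.559  0.145 -0.   ] [309. 196.]
side pad_top 0.71 [ 0.538 -0.197  0.013] [314. 257.]
side tip_box 0.77 [ 0.786 -0.029 -0.006] [379. 220.]
side tip_box 0.25 [ 0.539 -0.194  0.013] [315. 256.]
side tube_rack 0.8 [ 0.638  0.434 -0.   ] [319. 157.]
side tube_rack 0.75 [ 0.556  0.141 -0.002] [308. 197.]
side bottle 0.65 [ 0.58  -0.406 -0.001] [340. 314.]
```

View pics/scene0.png

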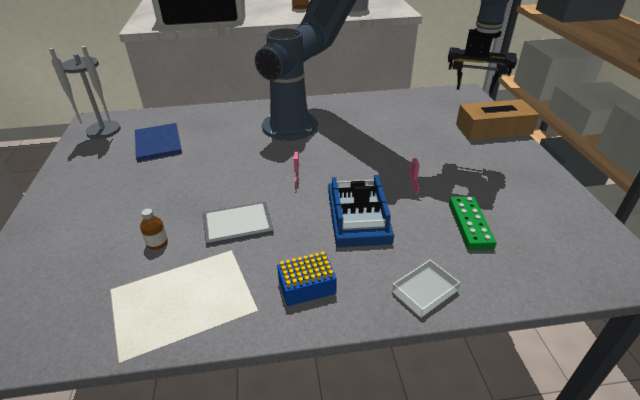

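View pics/side0.png

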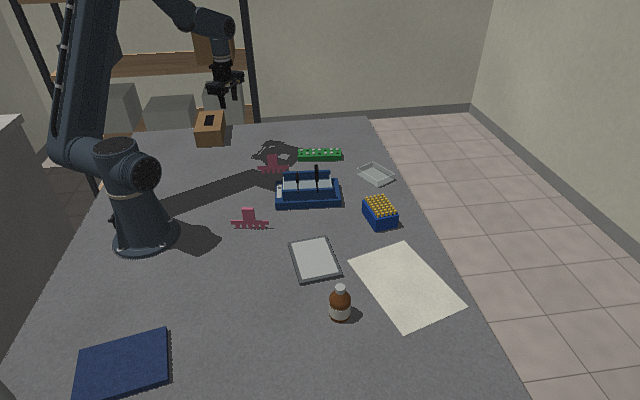

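The scene shows the tank at about (360,215) px, with the tall comb in its far-x notches at (363,195) and the low comb behind it. The pink look-alikes stand at (297,168) and (414,175), and the pad is at (237,220). The networks' positions match the given heights and sizes: tall comb about (0.592, 0.142), pad about (0.537, -0.196).

```bash
cat > h.py <<'E'
from rig import robot
import numpy as np
from scipy.spatial.transform import Rotation as R
def delta(pos,yaw_y,tilt=None):
    """tool-frame shift (mm) and turn (deg) to pos with tool down, y at yaw_y deg; tilt = world rotvec deg"""
    o=robot.get_obs();C=R.from_quat(o['tool_rot']);a=np.radians(yaw_y)
    y=np.array([np.cos(a),np.sin(a),0]);z=np.array([0,0,-1.])
    T=R.from_matrix(np.c_[np.cross(y,z),y,z])
    if tilt is not None:T=R.from_rotvec(tilt,degrees=True)*T
    return (C.inv().apply(np.array(pos)-o['position'])*1e3).round(1),(C.inv()*T).as_rotvec(degrees=True).round(1)
E
python3 -c "
from h import *
print(delta([.592,.142,.245],-2))"
```

```text
(array([-4.687e+02, -2.364e+02, -4.000e-01]), array([ 0. ,  0. , 65.8]))
```

>>> {"fn": "move_arm", "kwargs": {"series": "-36 -18 0 0 0 5; -72 -36 0 0 0 10; -108 -54 0 0 0 15; -144 -73 0 0 0 20; -180 -91 0 0 0 25; -216 -109 0 0 0 30; -252 -127 0 0 0 35; -288 -145 0 0 0 40", "jaw": 0.6}}

```text
time: 1.47
position: [0.4711, 0.3021, 0.2448]
tool_rot: [0.548, 0.837, 0.0, 0.0]
ft_force: [0.5, 0.8, 0.8]
grip_width: 0.0527
grip_force: 0.0
```

```bash
python3 -c "
from h import *
print(delta([.592,.142,.245],-2),robot.get_obs()['q'])"
```

```text
(array([-195.1,   46.7,   -0.2]), array([ 0. , -0. , 25.6])) [ 3.70520789e-01  4.39042656e-01  1.59856623e+00  8.69059820e-05
  1.10350677e+00 -4.11465365e-02]
```

>>> {"fn": "move_arm", "kwargs": {"series": "-33 8 0 0 0 5; -66 16 0 0 0 10; -99 24 0 0 0 15; -132 32 0 0 0 20; -165 39 0 0 0 23; -195 47 0 0 0 25.6; -195 47 0 0 0 25.6; -195 47 0 0 0 25.6"}}

```text
time: 2.13
position: [0.593, 0.1427, 0.2444]
tool_rot: [0.719, 0.695, 0.0, 0.0]
ft_force: [-0.8, 0.2, 0.7]
grip_width: 0.0523
grip_force: 0.0
```

Run:
```python
from h import *
import cv2
p=robot.camera('wrist');cv2.imwrite('pics/w1.png',p['img'][:,:,::-1])
print(robot.get_obs()['position'],p['mtx'])
for t in ['tall_comb_center','low_comb_center','tank']:
    for r in robot.tip_of(p,t)[:2]+robot.search_frame(p,t)[:2]: print(t,round(r['p'],2),np.round(r['xyz'],3))
```

```text
[0.59183313 0.14390019 0.24429381] [[309.70691629   0.         317.10389341]
 [  0.         309.70691629 198.81244394]
 [  0.           0.           1.        ]]
tall_comb_center 0.84 [0.436 0.346 0.038]
tall_comb_center 0.72 [0.591 0.142 0.088]
tall_comb_center 0.97 [0.592 0.149 0.129]
tall_comb_center 0.83 [0.441 0.339 0.041]
low_comb_center 0.61 [0.518 0.146 0.072]
low_comb_center 0.74 [0.522 0.15  0.079]
tank 0.64 [ 0.559  0.146 -0.   ]
tank 0.56 [0.566 0.154 0.039]
```

View pics/w1.png

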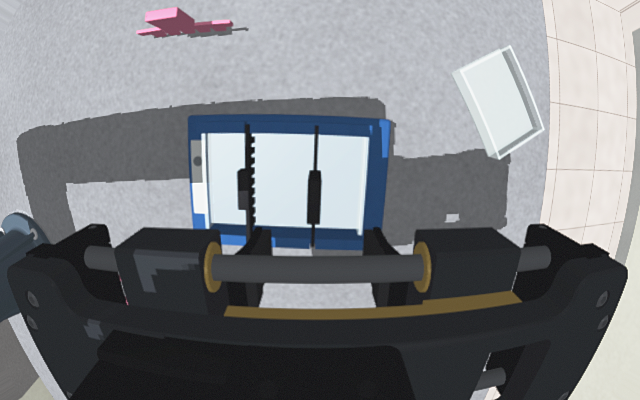

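The wrist view shows the tall comb's grip block at (315,197), between the fingers, with its bar running from (317,127) to (312,247). The low comb is to its left, near (246,188). I'll unproject the bar ends to get the yaw.

Run:
```python
from h import *
p=robot.camera('wrist');K=p['mtx'];M=np.linalg.inv(p['world_to_cam'])
def un(u,v,z):
    d=np.array([u-K[0,2],v-K[1,2]]);r=np.hypot(*d);th=r/K[0,0]
    c=np.r_[np.sin(th)*d/r,np.cos(th)];w=M[:3,:3]@c;o=M[:3,3];return (o+w*(z-o[2])/w[2]).round(4)
for a,z in [((317,127),.078),((312,247),.078),((248,125),.078),((251,236),.078),((315,171),.13),((313.5,223),.13),((190,116),.035),((383,120),.035)]:print(a,un(*a,z))
print(delta([.592,.143,.112],-2))
```

```text
(317, 127) [0.5927 0.2065 0.078 ]
(312, 247) [0.5836 0.08   0.078 ]
(248, 125) [0.524  0.2117 0.078 ]
(251, 236) [0.518 0.094 0.078]
(315, 171) [0.59   0.1716 0.13  ]
(313.5, 223) [0.5873 0.1259 0.13  ]
(190, 116) [0.4434 0.2275 0.035 ]
(383, 120) [0.6676 0.2122 0.035 ]
(array([ -2.3,   0.7, 132.7]), array([ 0. , -0. ,  0.3]))
```

```bash
python3 -c "
from h import *
print(delta([.5895,.1435,.112],-4))"
```

```text
(array([ -1.9,  -1.8, 132.7]), array([ 0. , -0. ,  2.3]))
```

>>> {"fn": "move_arm", "kwargs": {"series": "-2 -2 20 0 0 2; -2 -2 45 0 0 2; -2 -2 70 0 0 2; -2 -2 95 0 0 2; -2 -2 115 0 0 2; -2 -2 128 0 0 2; -2 -2 133 0 0 2; -2 -2 133 0 0 2"}}

```text
time: 3.2
position: [0.5889, 0.1427, 0.1103]
tool_rot: [0.73, 0.684, -0.001, -0.001]
ft_force: [0.6, 0.7, -0.5]
grip_width: 0.0524
grip_force: 0.0
```

Run:
```python
from h import *
import cv2
p=robot.camera('wrist');cv2.imwrite('pics/w2.png',p['img'][:,:,::-1])
o=robot.get_obs();print(o['position'],o['ft_force'])
```

```text
[0.58975924 0.14275353 0.11142858] [ 0.25276597 -0.35740403  0.624339  ]
```

View pics/w2.png

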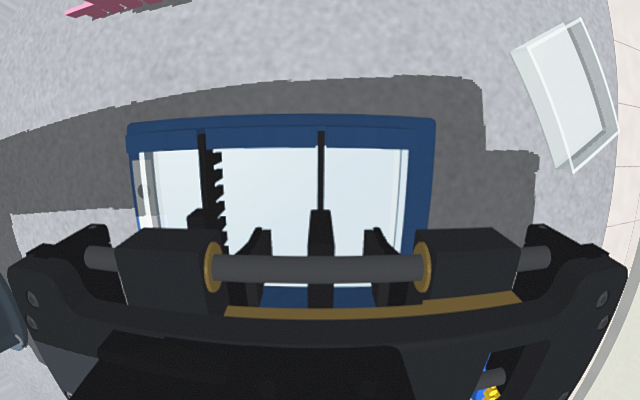

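The grip block at (320,230) is centred between the fingers at (258,250) and (377,250), and the bar at x=320 runs straight. Next I close the jaw.

>>> {"fn": "move_arm", "kwargs": {"series": "0 0 0 0 0 0; 0 0 0 0 0 0; 0 0 0 0 0 0; 0 0 0 0 0 0; 0 0 0 0 0 0; 0 0 0 0 0 0", "jaw": 0, "newtons": 30}}

```text
time: 3.75
position: [0.59, 0.1424, 0.1119]
tool_rot: [0.73, 0.683, 0.0, 0.0]
ft_force: [-0.9, -0.9, 0.9]
grip_width: 0.02
grip_force: 0.0
```

>>> {"fn": "move_arm", "kwargs": {"series": "0 0 0 0 0 0; 0 0 0 0 0 0; 0 0 0 0 0 0; 0 0 0 0 0 0; 0 0 0 0 0 0; 0 0 0 0 0 0"}}

```text
time: 4.25
position: [0.5899, 0.1424, 0.1117]
tool_rot: [0.73, 0.683, 0.0, 0.0]
ft_force: [-0.8, -0.3, 1.6]
grip_width: 0.0117
grip_force: 30.0
```

>>> {"fn": "move_arm", "kwargs": {"series": "0 0 -8 0 0 0; 0 0 -20 0 0 0; 0 0 -40 0 0 0; 0 0 -65 0 0 0; 0 0 -95 0 0 0; 0 0 -130 0 0 0; 0 0 -165 0 0 0; 0 0 -200 0 0 0"}}

```text
time: 4.92
position: [0.589, 0.1424, 0.3143]
tool_rot: [0.73, 0.684, -0.0, -0.0]
ft_force: [1.1, 0.2, -0.1]
grip_width: 0.0118
grip_force: 30.0
```

Run:
```python
from h import *
o=robot.get_obs();print(o['grip_width'],o['q'])
print(delta([.537,-.196,.34],-4))
a=np.arctan2(-.196,.537);t=np.array([-np.sin(a),np.cos(a),0])
for s in (45,-45):   # - : fingers tilt outward
  for w,ax in (('tang',t),('x',np.array([1,0,0])),('y',np.array([0,1,0]))):
    T=R.from_rotvec(s*ax,degrees=True);c=T.apply([0,0,-.025])  # comb centre from TCP
    print(s,w,delta(np.array([.537,-.196,.31])-c,-4,s*ax), c.round(3))
```

```text
0.011778908436956751 [ 5.30579565e-02  4.32162143e-01  1.39709414e+00 -6.03540941e-06
  1.31249583e+00  1.18683483e-01]
(array([-341.1,  -29.7,  -25.7]), array([-0. ,  0. ,  0.2]))
45 tang (array([-346.1,  -12.8,  -13.4]), array([43.2, 12.5,  0.2])) [-0.017  0.006 -0.018]
45 x (array([-358.8,  -28.6,  -13.4]), array([ 3. , 44.9,  0.2])) [ 0.     0.018 -0.018]
45 y (array([-340. ,  -12.1,  -13.4]), array([44.9, -3. ,  0.2])) [-0.018  0.    -0.018]
-45 tang (array([-336.2,  -46.7,  -13.4]), array([-43.2, -12.5,   0.2])) [ 0.017 -0.006 -0.018]
-45 x (array([-323.5,  -30.9,  -13.4]), array([ -3.1, -44.9,   0.2])) [ 0.    -0.018 -0.018]
-45 y (array([-342.3,  -47.4,  -13.4]), array([-44.9,   3. ,   0.2])) [ 0.018  0.    -0.018]
```

The comb is held at 11.8 mm opening and has been drawn up. Next I carry it over the pad, still upright.

>>> {"fn": "move_arm", "kwargs": {"series": "-15 -1 -4 0 0 0; -40 -4 -10 0 0 0; -75 -7 -16 0 0 0; -110 -10 -22 0 0 0; -145 -13 -26 0 0 0; -180 -16 -26 0 0 0; -215 -19 -26 0 0 0; -250 -22 -26 0 0 0"}}

```text
time: 5.58
position: [0.5503, -0.1071, 0.3384]
tool_rot: [0.73, 0.684, 0.0, 0.0]
ft_force: [1.7, 0.2, 0.0]
grip_width: 0.012
grip_force: 30.0
```

>>> {"fn": "move_arm", "kwargs": {"series": "-30 -3 0 0 0 0; -58 -6 0 0 0 0; -78 -8 0 0 0 0; -90 -8 0 0 0 0; -90 -8 0 0 0 0; -90 -8 0 0 0 0"}}

```text
time: 6.08
position: [0.5373, -0.1946, 0.3377]
tool_rot: [0.73, 0.683, 0.0, -0.0]
ft_force: [0.1, -0.2, -0.4]
grip_width: 0.0116
grip_force: 30.0
```

Run:
```python
from h import *
o=robot.get_obs();print(o['position'],o['q'])
a=np.arctan2(-.196,.537);t=-45*np.array([-np.sin(a),np.cos(a),0])
c=R.from_rotvec(t,degrees=True).apply([0,0,-.025])
print(delta(np.array([.537,-.196,.31])-c,-4,t))
```

```text
[ 0.53728083 -0.19459768  0.33766173] [-5.43416304e-01  3.59834703e-01  1.44949125e+00  8.81336651e-04
  1.33294994e+00 -4.76790720e-01]
(array([  3.5, -17.2,  10. ]), array([-43.2, -12.6,   0.1]))
```

>>> {"fn": "move_arm", "kwargs": {"series": "0 -2 1 -5.4 -1.6 0; 1 -4 2 -10.8 -3.1 0; 1 -6 4 -16.2 -4.7 0; 2 -9 5 -21.6 -6.3 0; 2 -11 6 -27 -7.9 0; 3 -13 7 -32.4 -9.4 0; 3 -15 9 -37.8 -11 0; 4 -17 10 -43.2 -12.6 0"}}

```text
time: 6.75
position: [0.5236, -0.1833, 0.3277]
tool_rot: [0.679, 0.643, 0.167, 0.311]
ft_force: [0.6, 0.5, -0.7]
grip_width: 0.0119
grip_force: 30.0
```

Run:
```python
from h import *
import cv2
o=robot.get_obs();C=R.from_quat(o['tool_rot']);z=C.apply([0,0,1])
print(o['position'],o['grip_width'],'tilt',np.arccos(-z[2]),'centre',o['position']+.025*z)
p=robot.camera('side');cv2.imwrite('pics/s2.png',p['img'][:,:,::-1])
for c in ('side','scene'):
  p=robot.camera(c)
  for t in ['tall_comb_center','low_comb_center','tip_box','tube_rack','bottle']:
    for r in robot.tip_of(p,t)[:4 if t[1]=='a' else 1]: print(c,t,round(r['p'],2),np.round(r['xyz'],3))
```

```text
[ 0.52355071 -0.18328746  0.32771502] 0.011865873661332134 tilt 0.7228644426307856 centre [ 0.5392534  -0.1884782   0.30896717]
side tall_comb_center 0.93 [ 0.341 -0.005  0.039]
side tall_comb_center 0.72 [ 0.538 -0.187  0.309]
side tall_comb_center 0.61 [0.517 0.147 0.066]
side tall_comb_center 0.38 [0.433 0.339 0.047]
side low_comb_center 0.6 [0.521 0.147 0.067]
side tip_box 0.69 [ 0.782 -0.031 -0.002]
side tube_rack 0.96 [ 0.636  0.434 -0.002]
side bottle 0.82 [ 0.58  -0.408 -0.002]
scene tall_comb_center 0.86 [ 0.547 -0.195  0.314]
scene tall_comb_center 0.81 [0.432 0.34  0.041]
scene tall_comb_center 0.57 [ 0.347 -0.002  0.04 ]
scene low_comb_center 0.69 [0.518 0.143 0.069]
scene tip_box 0.74 [ 0.783 -0.031 -0.002]
scene tube_rack 0.88 [ 0.639  0.437 -0.001]
scene bottle 0.88 [ 0.577 -0.402  0.003]
```

View pics/s2.png

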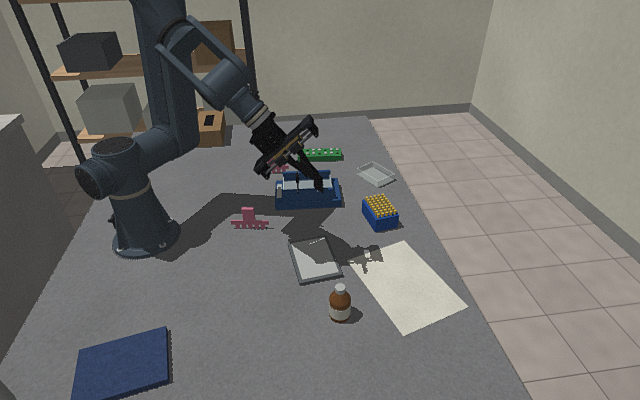

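The tipped comb is in the gripper at about (320,185), tilted 0.72 rad above the pad. The low comb is still in the tank and nothing else has moved. I'll let it settle, then hand in.

>>> {"fn": "move_arm", "kwargs": {"series": "0 0 0 0 0 0; 0 0 0 0 0 0; 0 0 0 0 0 0; 0 0 0 0 0 0; 0 0 0 0 0 0; 0 0 0 0 0 0"}}

```text
time: 7.9
position: [0.5256, -0.1867, 0.3288]
tool_rot: [0.68, 0.643, 0.167, 0.312]
ft_force: [0.4, -0.2, -0.9]
grip_width: 0.012
grip_force: 30.0
```

Run:
```python
from h import *
o=robot.get_obs();z=R.from_quat(o['tool_rot']).apply([0,0,1]);v=np.abs(o['joint_velocities']).max()
print(np.arccos(-z[2]),o['position']+.025*z,o['grip_force'],v)
if v<.03 and o['grip_force']>5: print(robot.hand_in())
```

```text
0.7230481761543377 [ 0.54128531 -0.19189924  0.31001534] 29.99985612463206 0.003220841009300896
the job is handed in; nothing more can be done
None
```

I handed in the job with the tall comb held still about 0.31 m above the bench, within about 6 mm of the pad's middle and tipped 0.72 rad (about 41°); in the last pictures the low comb was still seated and the tip box, tube rack and bottle had not moved (hand-in gave no verdict).

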